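Roll a sample jar label-up and chock it

ROBOT

A 6-joint arm with a two-finger parallel gripper is mounted at the origin on the work surface. World frame = base frame: x ahead of the robot, y to its left, z up, the work surface at z = 0. Lengths are in mm, angles in rad, forces in N, time in s.
With the tool pointing down it reaches from about 350 to 775 mm from the base axis. Payload 7.3 kg.
Tool frame: the origin (TCP) lies on the centre line of the jaws, within the pads' length; the fingertips stand 22 mm ahead of it and the grasp point (between the pads) lies 3 mm ahead of it; z points along the fingers, y is the direction in which the jaws open and shut (so a half turn about z gives the same grasp; the last joint's range is limited). The gripper opens to 92 mm and grips with 3 to 60 N. Pads are 19 mm wide; open, the fingers measure 130 mm over their backs; the gripper's body (75 mm by 190 mm) begins 47 mm behind the grasp point.
Start: joints at [1.17, 0.342, 1.524, -0, 1.275, -0.146], TCP at [132.311, 508.072, 248.741] pointing down, gripper open.
Joint ranges: [-2.53, 2.53], [-0.77, 2.02], [0.04, 2.7], [-1, 4.14], [0.28, 2.66], [-3.11, 3.11]. Speed limits (rad/s): [2.57, 2.57, 3.14, 3.14, 3.14, 3.14].

INTERFACE

Orientations are given as [roll, pitch, yaw] about the fixed x, y, z axes, in that order (R = Rz(yaw) Ry(pitch) Rx(roll)).
In Python, from plant import bot gives the robot as it stands.
- The arm moves only by the tool play_rows, never from a script. Its argument "moves" is one flat list of numbers, 5 for each row, row after row: the closure in counts, from 0 (fully open) to 255 (shut), then the shift along the tool's x, y, z in mm, then the turn about the tool's z in degrees. A call has 1 to 8 rows; each row is the pose to reach, as a shift and turn from the pose commanded when the call began, along the tool's axes at that moment; what a row does not reach only later rows make up. A row lasts 1/12 s, in which the tool goes at most 41.7 mm and 7.16 degrees, less where a joint would pass 70% of its speed; a pose out of reach is approached as far as the arm can. A call with a gripper value outside its range is refused whole. The fingers move at their own pace and stop on an object; the grip force is fixed at half the most. Time passes only in rows, so rows that repeat a pose let the fingers close. It gives the time, the measured TCP pose, the force and the opening at its end, in the units of the state.
- bot.get_obs(): the state, without advancing time (a new reading comes with each control period).
- bot.capture(name): name is "side" or "top"; returns a dict with "color" (384x512x3 uint8, red, green, blue), "fx", "fy", "cx", "cy" (pixels), "world_to_cam" (4x4, takes a point from world to camera coordinates). Camera axes: x right, y down, z forward; pixel columns grow to the right and rows downward; lengths in mm; the calibration is good to about 2 mm. A picture is of the moment at which its call begins. There is no depth.
- bot.close_job(): hands the job in, once; it reports no verdict.
The state is a dict: "time": time; "joint_positions": joint angles; "dq": joint speeds; "tau": joint torques, N m; "tool_pos": TCP position; "tcp_rot": TCP orientation; "contact_force": force on the tool from outside, world axes, zero at the start; "moment": the same for the moment, N m; "grip_width": finger opening in mm.
Only numpy, scipy, OpenCV 4.12 (cv2) and the standard library are available. Lean on these libraries where they do the work, as an engineer would, in place of code of your own. Each camera call takes 0.05 s, during which the arm holds its last target.

TASK

The closed sample jar lying on its side on the marble bench has its label turned away. Roll it along the bench, without picking it up, until the middle of its label faces straight up so that it can be read from above; then chock it there by putting the two wooden wedges snugly against it, one on each side, flat on the bench, thin edge first under the jar, square to it and within its length. The label must still face up when you have finished and let go; leave the other things on the bench where they are.

Things in the scene. Friction and masses are not known exactly. Their poses are not given: they have to be found in the camera images.
- jar: White plastic jar with a black screw lid, closed, lying on its side: a cylinder 68 mm in diameter (radius 34 mm) and 100 mm long, about 0.37 kg. Origin at the centre of the cylinder, 34 mm above the bench; x lies along the cylinder's axis towards the lid. It rolls with little resistance and stays where it is left.
- label: Brown paper label on the jar's round side, 46 mm along the jar, 45 mm round it (76 degrees), a thin grey line along its middle. Origin at the jar's centre, x along its axis to the lid, z out through the label's middle line (vertical when the label faces up). It turns with the jar; it sits nearer the base end. A 26 mm ridge on the lid face and on the base face runs from the axis towards the label.
- wedge_left: Light wooden wedge, at the start left (+y) of the jar: 80 mm long, 40 wide, 60 g. Origin at the centre of its underside; x points to its thin edge, z up. From x = -40 to -5 mm a block 30 mm high, then its top slopes straight down to the 3 mm thin edge at x = +40 mm. Square and snug, the jar's axis lies 54 mm ahead of its origin along its x.
- wedge_right: Light wooden wedge of the same shape and axes as the other, at the start to the right (-y) of the jar.
- jar_up: Bystander: upright closed jar, 80 mm diameter, 110 mm high, at the back. Origin at the centre of its underside.
- jar_up2: Bystander: upright closed jar, 68 mm diameter, 100 mm high, at the back. Origin at the centre of its underside.
- sieve: Bystander: steel ring, 100 mm diameter, 40 mm high, at the back. Origin at the centre of its underside.
- beaker: Bystander: white plastic cup, 74 mm diameter, 85 mm high, at the back right. Origin at the centre of its underside.
- weight: Bystander: small steel weight with a knob, 28 mm diameter, 34 mm high, on the robot's side of the jar. Origin at the centre of its underside.
- spatula: Bystander: spatula lying flat on the robot's side of the jar.
- dish: Bystander: shallow white ceramic dish, 80 mm diameter, 15 mm high, on the robot's side of the jar. Origin at the centre of its underside.
Things that resemble listed ones, but are neither listed nor needed, are in the scene too. What is shaped like the jar but orange is not meant.

How it is judged (in metres and radians):
On the way:
1. the jar lies still on the bench with its label facing up (within 15 degrees), neither wedge under it yet (both origins over 70 mm from its centre) (angle between label's own z axis and vertical below 0.26 rad and height (world z) of jar below 0.04 m and linear speed of jar below 0.02 m/s and horizontal distance between each of wedge_left, wedge_right and jar above 0.07 m), for 0.2 s.
At the end, for the whole second after the job is handed in: Jar at rest on the bench, label within 15 degrees of straight up; both wedges flat, at rest, on opposite sides, thin edge to the jar, jar axis 45 to 61 mm ahead of each origin (54 is contact), at most 30 mm off the middle of its length, square within 0.2 rad (angle between label's own z axis and vertical below 0.26 rad and height (world z) of jar below 0.04 m and linear speed of each of jar, wedge_left, wedge_right below 0.01 m/s and x of jar in the frame of wedge_left between 0.045 and 0.061 m and y of jar in the frame of wedge_left between -0.03 and 0.03 m and angle between the y axis of each of wedge_left, wedge_right and the x axis of jar, either way round below 0.2 rad and angle between each of wedge_left, wedge_right's own z axis and vertical below 0.1 rad and height (world z) of each of wedge_left, wedge_right below 0.005 m and x of jar in the frame of wedge_right between 0.045 and 0.061 m and y of jar in the frame of wedge_right between -0.03 and 0.03 m and x of wedge_left in the frame of wedge_right above 0.08 m); the robot touches nothing.
It fails at once if the jar is lifted off the bench (more than 15 mm) (height (world z) of jar above 0.049 m).
It fails at once if another thing on the bench is shifted more than 30 mm (distance of any of jar_up, jar_up2, sieve, beaker, weight, spatula, dish from where it was at the start of the episode above 0.03 m).
It also fails if it takes over 72 s, if anything falls off the work surface, if the arm or the gripper's body presses on something with over 40 N, if the wrist force passes 120 N, or if a joint passes its speed limit or range.

## Working session

There is one attempt and no reset: what is moved stays moved. The work goes in short steps, Python scripts to look and compute and a tool call to move; the robot and the scene stay as the last step left them, time stands still between calls to the robot, and variables do not carry over. Pictures are saved under pics/ and viewed, and the job is handed in when it is done.

Besides the shell and the picture viewer there is one more tool, called after ">>>" as name(argument=value, ...), one argument or row to a line, values as JSON. play_rows: Moves the arm, as the interface text tells. Its arguments: {"type":"object","properties":{"moves":{"type":"array","items":{"type":"number"}}},"required":["moves"]}

```bash
mkdir -p pics; ls
python3 - <<'E'
from plant import bot
import cv2
o=bot.get_obs();print(o)
for n in("side","top"):
    c=bot.capture(n);cv2.imwrite(f"pics/{n}0.png",cv2.cvtColor(c["color"],cv2.COLOR_RGB2BGR))
    print(n,c["fx"],c["fy"],c["cx"],c["cy"],c["world_to_cam"].tolist() if hasattr(c["world_to_cam"],'tolist') else c["world_to_cam"])
E
```

```text
pics
{'time': 0.0, 'joint_positions': array([ 1.17000646e+00,  3.42745574e-01,  1.52502940e+00,  1.15720908e-06,
        1.27540713e+00, -1.45981164e-01]), 'dq': array([ 0.00017185, -0.00080363,  0.00167424, -0.00048831,  0.00058067,
        0.00135715]), 'tau': array([ 1.46714825e-03, -4.31227648e+01, -2.44226611e+01,  7.17929564e-02,
        5.58107521e-02, -1.08032889e-04]), 'tool_pos': array([132.14985328, 507.70186001, 248.02876169]), 'tcp_rot': array([-3.14002027e+00, -2.32300977e-04,  2.88678343e+00]), 'contact_force': array([-0.44836359,  0.0902099 , -0.44947276]), 'moment': array([-0.01156207, -0.01981308,  0.01488324]), 'grip_width': 91.82254417908513}
side 497.68917858272044 497.68917858272044 249.4141325804153 196.51803583222383 [[0.9598734905220547, -0.2803513176675486, -0.0067838687396494105, -562.3298850505059], [-0.18103890127882846, -0.6010080889465236, -0.7784691344199861, 120.148746919685], [0.2141676876112783, 0.7484600294624405, -0.6276462266916938, 1118.7444290993776], [0.0, 0.0, 0.0, 1.0]]
top 368.9243497737589 368.9243497737589 251.70397658623764 191.51512107436025 [[0.022180665719245467, -0.9996507560005938, -0.014366074470504758, -27.014375651344398], [-0.9927781045751951, -0.02032907622076544, -0.11823013040715745, 564.4380914217827], [0.11789679022065964, 0.016884747183517724, -0.9928822952234643, 1077.8600959277867], [0.0, 0.0, 0.0, 1.0]]
```

View pics/side0.png

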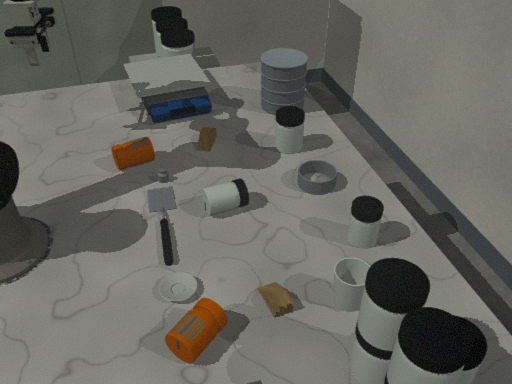

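View pics/top0.png

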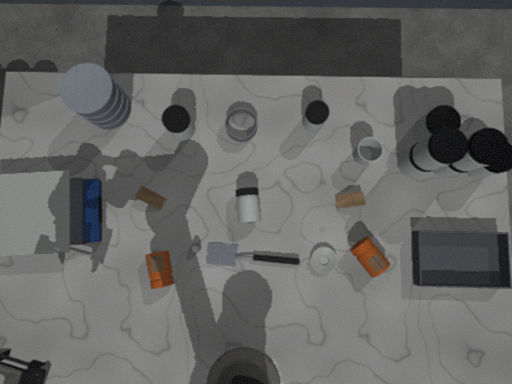

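```bash
cat > h.py <<'E'
from plant import bot
import cv2,numpy as np
def cap(n):
    c=bot.capture(n); T=np.array(c["world_to_cam"]); K=np.array([[c["fx"],0,c["cx"]],[0,c["fy"],c["cy"]],[0,0,1]])
    return cv2.cvtColor(c["color"],cv2.COLOR_RGB2BGR),K,T
def ray(p,z,K,T):
    R=T[:3,:3];C=-R.T@T[:3,3]; d=R.T@np.linalg.inv(K)@np.array([p[0],p[1],1.]); return C+d*(z-C[2])/d[2]
def proj(P,K,T):
    q=np.atleast_2d(P)@T[:3,:3].T+T[:3,3]; q=q@K.T; return q[:,:2]/q[:,2:]
def crop(im,x,y,w,h,s,name):
    c=cv2.resize(im[y:y+h,x:x+w],None,fx=s,fy=s,interpolation=cv2.INTER_CUBIC); cv2.imwrite("pics/"+name,c)
    return c
E
python3 - <<'E'
from h import *
s,K,T=cap("side"); t,K2,T2=cap("top")
a=crop(s,190,165,70,60,6,"x.png");b=crop(t,215,170,70,60,6,"x.png")
c=crop(t,125,175,50,40,8,"x.png");d=crop(t,325,175,50,40,8,"x.png")
cv2.imwrite("pics/z1.png",np.vstack([np.hstack([a,b])[:, :800],np.hstack([c,d])])[:, :800] if 0 else np.hstack([a,b])[:, :800] if 0 else cv2.resize(np.hstack([a,b]),(800,343)))
cv2.imwrite("pics/z2.png",np.hstack([c,d]))
e=crop(s,180,110,60,50,6,"x.png");f=crop(s,245,270,60,50,6,"x.png")
cv2.imwrite("pics/z3.png",np.hstack([e,f]))
E
```

```text
(no output)
```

View pics/z1.png

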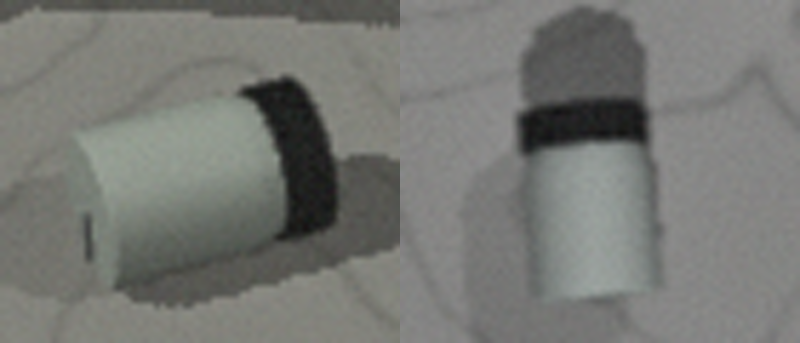

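View pics/z2.png

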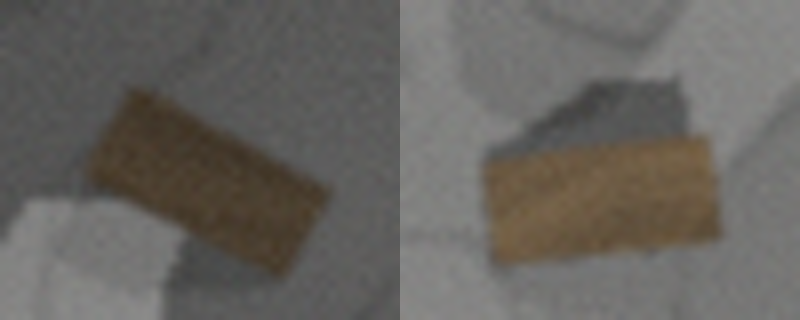

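View pics/z3.png

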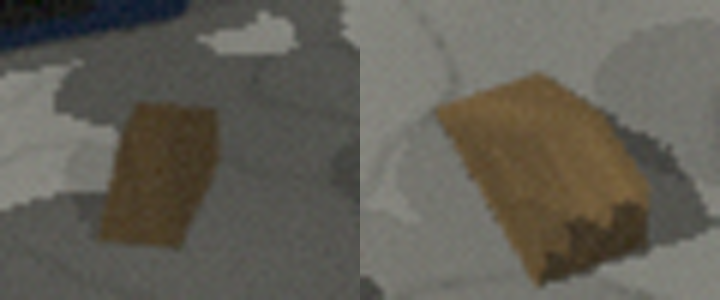

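```bash
cat >> h.py <<'E'
def jarpts(x,y,yaw,phi=None):
    a=np.linspace(0,2*np.pi,60); ax=np.array([np.cos(yaw),np.sin(yaw),0]); l=np.array([-np.sin(yaw),np.cos(yaw),0]); u=np.array([0,0,1.])
    c=np.array([x,y,34.]); out=[]
    for s in(-50,50): out.append(c+s*ax+34*(np.outer(np.cos(a),l)+np.outer(np.sin(a),u)))
    if phi is not None: # label dir angle from up, + towards +left
        d=np.sin(phi)*l+np.cos(phi)*u
        out.append(np.array([c-50.5*ax,c-50.5*ax+26*d]))
    return out
def wedgepts(x,y,yaw):
    R=np.array([[np.cos(yaw),-np.sin(yaw),0],[np.sin(yaw),np.cos(yaw),0],[0,0,1]])
    P=[]
    for X,Z in((-40,0),(-40,30),(-5,30),(40,3),(40,0)):
        P.append([[X,-20,Z],[X,20,Z]])
    P=np.array(P,float)@R.T+[x,y,0]
    return [P[:,0],P[:,1]]+[p for p in P]
def draw(im,polys,K,T,x0,y0,w,h,s,col=(0,0,255)):
    c=cv2.resize(im[y0:y0+h,x0:x0+w],None,fx=s,fy=s,interpolation=cv2.INTER_CUBIC) if True else 0
    for p,co in polys:
        q=proj(p,K,T); q=((q-[x0,y0]+.5)*s).astype(np.int32); cv2.polylines(c,[q.reshape(-1,1,2)],False,co,1)
    return c
E
python3 - <<'E'
from h import *
for n in("side","top"):
    s,K,T=cap(n); print(n,-T[:3,:3].T@T[:3,3])
    if n=="top":
        f=lambda X,Y:(215+(X-400)/5.714-.5,170+Y/5.714-.5)
        for p in [(540,298),(662,292),(519,140),(650,140)]: print('jar',ray(f(*p),34,K,T))
        for b,pts in((125,[(135,90,0),(330,190,0),(285,278,0),(90,170,0)]),(325-50,[(484,160,0),(706,138,0),(720,238,0),(492,263,0)])):
            for X,Y,z in pts:
                print('w',[ray((b+X/8-.5,175+Y/8-.5),z,K,T).round() for z in(3,30)])
    else:
        for p in [(85,212),(92,260)]:
            q=(190+p[0]/5.714-.5,165+p[1]/5.714-.5); print('ridge px',q)
E
```

```text
side [ 321.91823931 -922.77504383  791.89303844]
ridge px (204.37574378718935, 201.60185509275465)
ridge px (205.600805040252, 210.00227511375567)
top [ 433.88472977  -33.72983128 1136.5337046 ]
jar [473.53107548  20.89248715  34.        ]
jar [478.03075051 -42.69476055  34.        ]
jar [556.25975754  34.13590328  34.        ]
jar [557.67882291 -34.83411931  34.        ]
w [array([580., 329.,   3.]), array([576., 321.,  30.])]
w [array([542., 251.,   3.]), array([539., 245.,  30.])]
w [array([508., 267.,   3.]), array([506., 260.,  30.])]
w [array([548., 345.,   3.]), array([545., 336.,  30.])]
w [array([ 564., -271.,    3.]), array([ 561., -266.,   30.])]
w [array([ 575., -357.,    3.]), array([ 571., -349.,   30.])]
w [array([ 536., -361.,    3.]), array([ 534., -354.,   30.])]
w [array([ 525., -274.,    3.]), array([ 523., -268.,   30.])]
```

Run:
```python
from h import *
s,K,T=cap("side"); t,K2,T2=cap("top")
J=jarpts(525,-5,0.1,np.radians(120)); R=(0,0,255);G=(0,255,0)
A=[(p,R) for p in J]
a=draw(s,A,K,T,190,165,66,60,6);b=draw(t,A,K2,T2,215,170,66,60,6)
W=[(p,R) for p in wedgepts(543,295,-2.04)];V=[(p,R) for p in wedgepts(548.5,-312,1.67)]
c=draw(t,W,K2,T2,125,175,50,40,8);d=draw(t,V,K2,T2,325,175,50,40,8)
e=draw(s,W,K,T,180,110,66,50,6);f=draw(s,V,K,T,245,270,66,50,6)
cv2.imwrite("pics/o1.png",np.hstack([a,b]));cv2.imwrite("pics/o2.png",np.vstack([np.hstack([c,d])[:,:792],np.hstack([e,f])[:270]]))
```

```text
(no output)
```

View pics/o1.png

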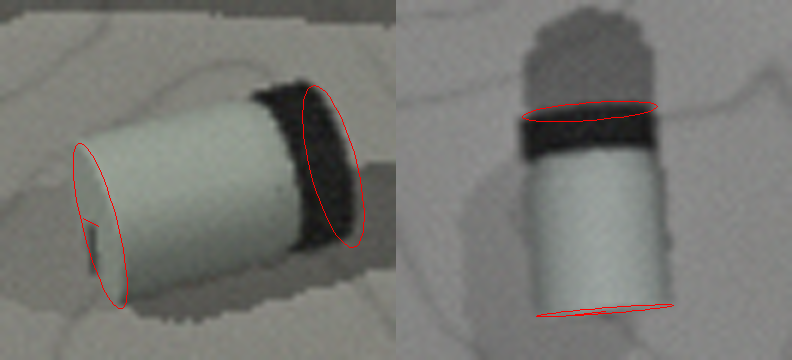

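View pics/o2.png

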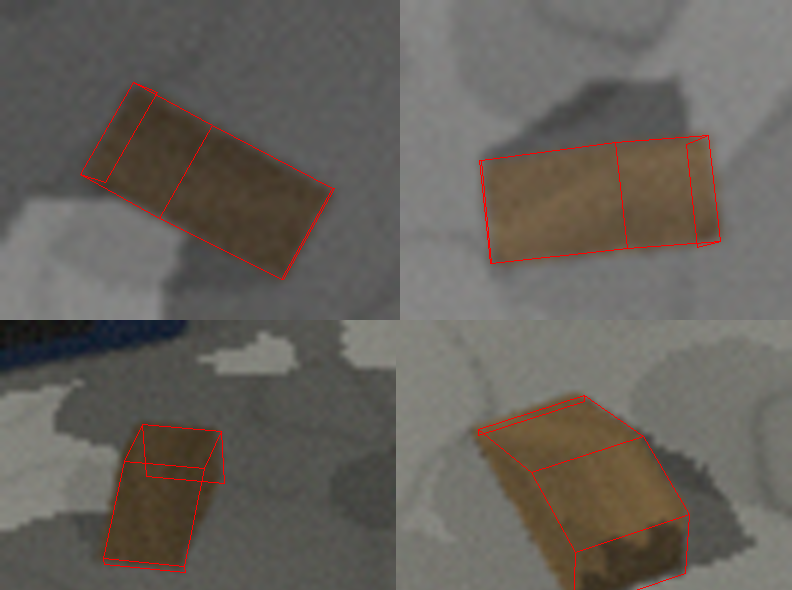

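Run:
```python
from h import *
s,K,T=cap("side"); t,K2,T2=cap("top")
out=[]
for x,y,yaw in((522,-5,.1),(522,-5,.13)):
  for ph in(140,155,170,190,-140): out.append(draw(s,[(p,(0,0,255)) for p in jarpts(x,y,yaw,np.radians(ph))],K,T,195,180,26,40,6))
cv2.imwrite("pics/o3.png",np.vstack([np.hstack(out[:5]),np.hstack(out[5:])]))
```

```text
(no output)
```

View pics/o3.png

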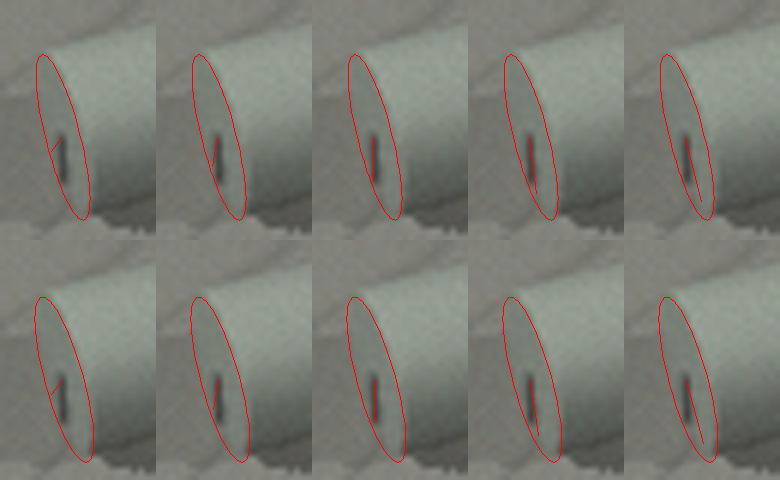

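```bash
cat >> h.py <<'E'
def rel(cur,tgt):
    """cur,tgt: x,y,z,yaw(rad) world, tool down -> tool-frame shift mm, turn deg"""
    c,s=np.cos(cur[3]),np.sin(cur[3]); d=np.array(tgt[:3],float)-cur[:3]
    tx=d@[c,s,0]; ty=d@[s,-c,0]; tz=-d[2]
    dy=(tgt[3]-cur[3]+np.pi)%(2*np.pi)-np.pi
    return np.round([tx,ty,tz,-np.degrees(dy)],1)
def cur():
    o=bot.get_obs(); return np.array([*o["tool_pos"],o["tcp_rot"][2]]),o
E
python3 - <<'E'
from h import *
c=[132.311,508.072,248.741,2.8868]
print(rel(c,[522,-5,248.7,np.pi+.1]), rel(c,[327,251,248.7,np.pi+.1]))
E
```

```text
[-506.4 -398.3    0.   -20.3] [-253.2 -199.7    0.   -20.3]
```

>>> play_rows(
  moves=[0,-250,-200,0,-10,0,-250,-200,0,-20,0,-250,-200,0,-20,0,-250,-200,0,-20,0,-250,-200,0,-20,0,-250,-200,0,-20,0,-250,-200,0,-20,0,-250,-200,0,-20],
)

```text
time: 1.17
tool_pos: [324.6, 249.7, 249.0]
tcp_rot: [3.141, 0.001, -3.047]
contact_force: [0.6, 0.8, 0.1]
grip_width: 91.9
```

Run:
```python
from h import *
c,o=cur(); print(c,o["time"]); print(rel(c,[522,-5,150,np.pi+.1]))
```

```text
[324.63508356 249.67949166 249.03206986  -3.04713863] 1.1667
[-172.5 -272.2   99.    -0.3]
```

>>> play_rows(
  moves=[45,-172,-272,99,0,45,-172,-272,99,0,45,-172,-272,99,0,45,-172,-272,99,0,45,-172,-272,99,0,45,-172,-272,99,0,45,-172,-272,99,0,45,-172,-272,99,0],
)

```text
time: 1.83
tool_pos: [519.7, -2.5, 150.2]
tcp_rot: [3.141, 0.0, -3.048]
contact_force: [0.4, 1.0, -0.4]
grip_width: 75.6
```

>>> play_rows(
  moves=[30,-172,-272,99,0],
)

```text
time: 1.92
tool_pos: [544.0, -33.9, 137.8]
tcp_rot: [3.141, 0.0, -3.048]
contact_force: [0.0, 0.5, -0.7]
grip_width: 78.7
```

>>> play_rows(
  moves=[25,0,0,0,0,25,0,0,0,0],
)

```text
time: 2.08
tool_pos: [543.3, -33.7, 137.1]
tcp_rot: [3.141, -0.002, -3.051]
contact_force: [0.9, 0.3, -0.2]
grip_width: 82.9
```

Run:
```python
from h import *
c,o=cur(); print(c,o["time"],o["grip_width"]); print(rel(c,[522,-5,110,np.pi+.1]))
```

```text
[543.31120276 -33.71176708 137.12166939  -3.05050939] 2.0833 82.90586433736064
[18.6 30.5 27.1 -0.5]
```

>>> play_rows(
  moves=[25,18.5,30.5,27,-0.5,25,18.5,30.5,27,-0.5,25,18.5,30.5,60,-0.5,25,18.5,30.5,80,-0.5,25,18.5,30.5,100,-0.5,25,18.5,30.5,100,-0.5],
)

```text
time: 2.58
tool_pos: [518.9, -1.8, 35.9]
tcp_rot: [3.14, -0.006, -3.037]
contact_force: [-0.8, -0.5, -0.8]
grip_width: 82.8
```

Run:
```python
from h import *
c,o=cur(); print(c,o["contact_force"],o["grip_width"])
s,K,T=cap("side");crop(s,150,100,150,120,5,"a1.png")
```

```text
[518.90109328  -1.81336057  35.94070645  -3.03702149] [-0.75805071 -0.54309487 -0.78711653] 82.81246175140657
```

View pics/a1.png

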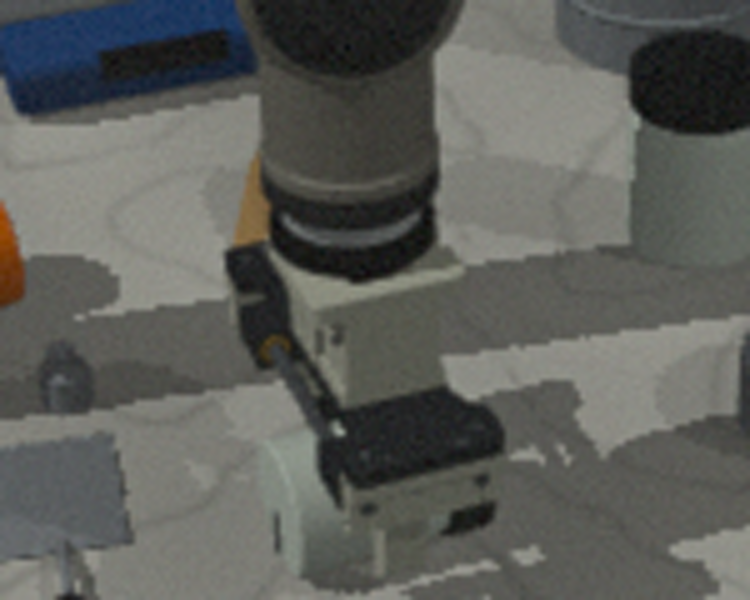

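>>> play_rows(
  moves=[25,0,-6,0,0,25,0,-10,0,0,25,0,-15,0,0,25,0,-20,0,0,25,0,-26,0,0,25,0,-32,0,0,25,0,-38,0,0,25,0,-44,0,0],
)

```text
time: 3.3
tool_pos: [526.4, -48.0, 38.5]
tcp_rot: [3.142, 0.0, -3.039]
contact_force: [-1.0, 0.4, 0.6]
grip_width: 82.7
```

>>> play_rows(
  moves=[25,0,-6,0,0,25,0,-12,0,0,25,0,-18,0,0,25,0,-24,0,0,25,0,-29,0,0,25,0,-33,0,0,25,0,-36,0,0,25,0,-36,0,0],
)

```text
time: 3.97
tool_pos: [530.1, -83.6, 38.4]
tcp_rot: [-3.142, 0.0, -3.039]
contact_force: [-0.5, 0.0, -0.6]
grip_width: 82.8
```

Run:
```python
from h import *
c,o=cur(); print(c,o["contact_force"],o["grip_width"])
s,K,T=cap("side");crop(s,150,130,150,120,5,"a2.png")
```

```text
[530.10243234 -83.56552796  38.42116558  -3.03909481] [-0.52598894  0.02088995 -0.57771133] 82.80693606897127
```

View pics/a2.png

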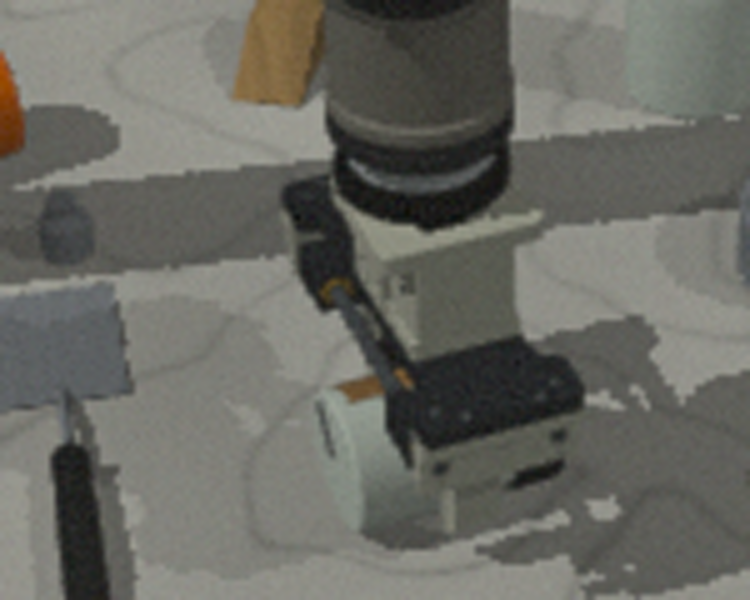

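Run:
```python
from h import *
s,K,T=cap("side"); out=[]
for y in(-76,-84,-91):
  for ph in(20,30,40,50,60): out.append(draw(s,[(p,(0,0,255)) for p in jarpts(529.5,y,.1,np.radians(ph))],K,T,205,195,26,45,5))
cv2.imwrite("pics/o4.png",np.vstack([np.hstack(out[i:i+5]) for i in(0,5,10)])[:600])
```

```text
(no output)
```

View pics/o4.png

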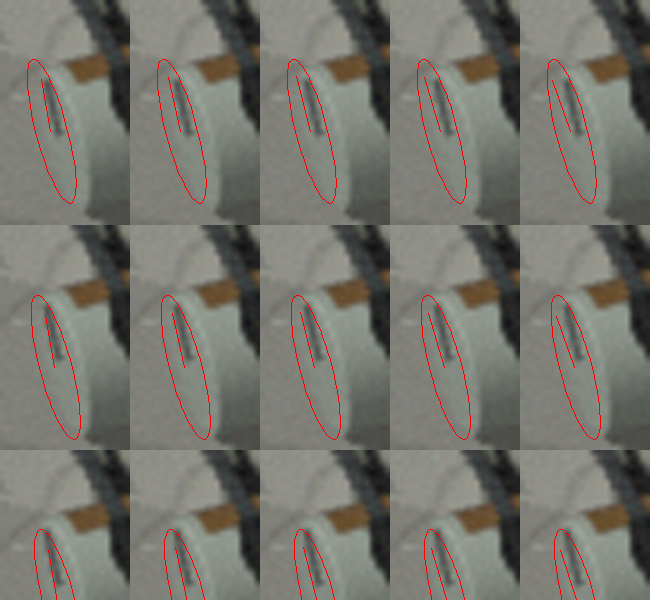

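>>> play_rows(
  moves=[25,0,-3,0,0,25,0,-7,0,0,25,0,-11,0,0,25,0,-14,0,0,25,0,-17,0,0,25,0,-19,0,0,25,0,-20,0,0,25,0,-20,0,0],
)

```text
time: 4.73
tool_pos: [532.1, -103.1, 38.4]
tcp_rot: [3.142, 0.0, -3.039]
contact_force: [0.8, 0.8, -0.3]
grip_width: 82.6
```

>>> play_rows(
  moves=[25,0,2,0,0,25,0,6,0,0,25,0,6,-20,0,25,0,6,-50,0,25,0,6,-90,0,25,0,6,-120,0,25,0,130,-120,0,25,0,130,-120,0],
)

```text
time: 5.4
tool_pos: [524.1, -14.4, 160.7]
tcp_rot: [-3.14, 0.005, -3.043]
contact_force: [-0.2, 0.4, -1.8]
grip_width: 82.6
```

Run:
```python
from h import *
c,o=cur(); print(c,o["contact_force"],o["grip_width"])
s,K,T=cap("side");a=crop(s,200,175,80,75,5,"a3.png"); t,K2,T2=cap("top");b=crop(t,240,160,80,75,5,"a4.png")
cv2.imwrite("pics/a5.png",np.hstack([a,b]))
```

```text
[524.05223814 -14.4147792  160.749464    -3.04258931] [-0.17194028  0.42438359 -1.75754193] 82.56980015759356
```

View pics/a5.png

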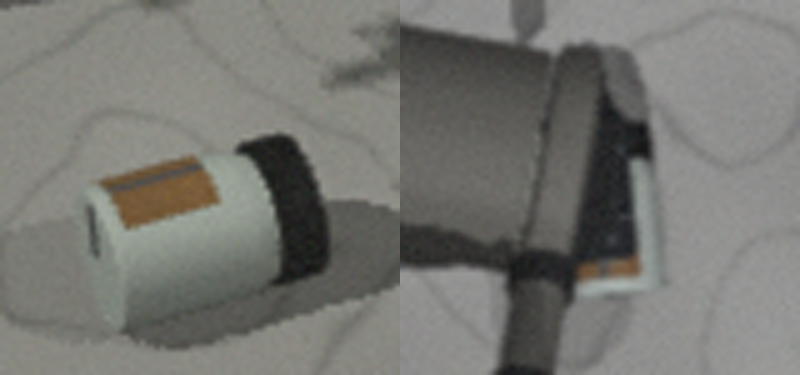

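Label roughly up. I'll move the arm clear of the top view (towards the left wedge) and measure.

Run:
```python
from h import *
c,o=cur(); th=-2.04; g=np.array([543,295])-22*np.array([np.cos(th),np.sin(th)])
print(g,rel(c,[*g,120,th+np.pi]))
```

```text
[552.94787557 314.62243032] [-66.  318.3  39.  123.1]
```

>>> play_rows(
  moves=[0,-66,318,0,7,0,-66,318,0,14,0,-66,318,0,21,0,-66,318,0,28,0,-66,318,0,35,0,-66,318,0,42,0,-66,318,0,49,0,-66,318,0,56],
)

```text
time: 6.17
tool_pos: [554.1, 295.9, 158.3]
tcp_rot: [-3.141, 0.0, 2.312]
contact_force: [1.2, -0.2, 0.5]
grip_width: 91.6
```

Run:
```python
from h import *
c,o=cur(); th=-2.04; g=np.array([543,295])-22*np.array([np.cos(th),np.sin(th)])
print(c,rel(c,[*g,120,th+np.pi]))
s,K,T=cap("side"); t,K2,T2=cap("top");
x,y,yaw=535,-98,.1
A=[]
for im,k,tt,x0,y0 in((s,K,T,205,180),(t,K2,T2,255,170)):
    A.append(draw(im,[],k,tt,x0,y0,66,60,6)); A.append(draw(im,[(p,(0,0,255)) for p in jarpts(x,y,yaw,0)],k,tt,x0,y0,66,60,6))
cv2.imwrite("pics/a6.png",cv2.resize(np.vstack([np.hstack(A[:2]),np.hstack(A[2:])]),(660,600)))
```

```text
[554.06239766 295.87007739 158.2706899    2.31192486] [14.6 11.8 38.3 69.3]
```

View pics/a6.png

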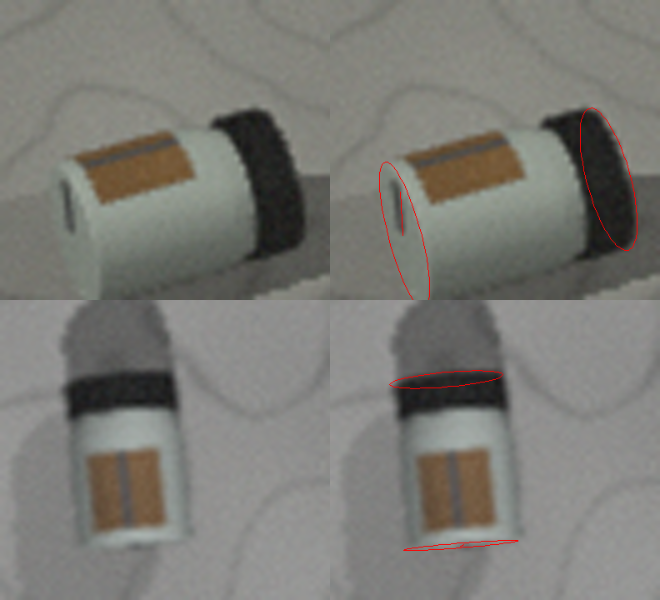

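```bash
cat > fit.py <<'E'
from h import *
from scipy.optimize import least_squares
def lab(x,y,yaw,phi,s,a):
    ax=np.array([np.cos(yaw),np.sin(yaw),0]); l=np.array([-np.sin(yaw),np.cos(yaw),0]); u=np.array([0,0,1.])
    return np.array([x,y,34])+s*ax+34.2*(np.sin(phi+a)*l+np.cos(phi+a)*u)
def fit(obs,x0):
    # obs: list of (K,T,s_end(-1/1),a(-1,0,1),(u,v)) ; params xlabelcentre,y,yaw,phi
    h=22.5/34
    def f(p): return np.concatenate([proj(lab(*p,23*e,h*a),K,T)[0]-uv for K,T,e,a,uv in obs])
    r=least_squares(f,x0,loss='soft_l1'); return r.x,r.fun.reshape(-1,2)
E
python3 - <<'E'
from fit import *
s,K,T=cap("side"); t,K2,T2=cap("top")
S=lambda X,Y:np.array([205+X/5-.5,180+Y/5-.5]); P=lambda X,Y:np.array([255+X/5-.5,170+(Y-300)/5-.5])
obs=[(K2,T2,-1,1,P(93,531)),(K2,T2,1,1,P(88,457)),(K2,T2,1,-1,P(158,449)),(K2,T2,-1,-1,P(165,522)),(K2,T2,1,0,P(122,452)),(K2,T2,-1,0,P(126,528)),
(K,T,-1,0,S(85,163)),(K,T,1,0,S(176,138)),(K,T,-1,-1,S(100,203)),(K,T,1,-1,S(195,178))]
p,r=fit(obs,[520,-98,.08,0]); print(p[:3],np.degrees(p[3]),'deg'); print(r.round(1).tolist())
for nm,o in(("top",obs[:6]),("side",obs[6:])):
    p2,_=fit(o,p); print(nm,p2[:3],np.degrees(p2[3]))
E
```

```text
[ 5.16112879e+02 -1.02786303e+02  9.16690228e-02] 12.028839805942868 deg
[[-0.2, 0.5], [-0.4, -0.3], [-0.2, -0.0], [-0.4, 1.1], [-0.5, -0.2], [-0.1, 0.4], [-0.2, 1.1], [0.9, 1.1], [0.1, 0.1], [0.7, 0.0]]
top [ 5.16942859e+02 -1.04569448e+02  9.54978211e-02] 13.761278583284106
side [ 5.15412910e+02 -9.28094330e+01  1.11241716e-01] 0.7630241253199707
```

Run:
```python
from h import *
t,K2,T2=cap("top")
for r in(197,206,216): print(r,t[r,266:298].astype(int).sum(1).tolist())
print([t[r,266:298,0].tolist() for r in (206,)])
for y in(-98,-102):
    for s_ in(-45,-15,15):
        q=[]
        for a in np.linspace(-np.pi,np.pi,721):
            yaw=.1;P=np.array([534,y,34])+s_*np.array([np.cos(yaw),np.sin(yaw),0])+34*(np.cos(a)*np.array([-np.sin(yaw),np.cos(yaw),0])+np.sin(a)*np.array([0,0,1]))
            q.append(proj(P,K2,T2)[0])
        q=np.array(q); print(y,s_,q.min(0),q.max(0))
```

```text
197 [386, 380, 352, 314, 322, 356, 375, 410, 429, 440, 460, 462, 475, 492, 489, 493, 489, 487, 498, 485, 477, 453, 444, 410, 382, 380, 413, 426, 427, 437, 434, 430]
206 [378, 387, 379, 332, 314, 348, 315, 261, 243, 260, 259, 258, 272, 262, 264, 275, 275, 282, 274, 267, 282, 367, 424, 438, 408, 377, 361, 410, 436, 432, 437, 438]
216 [382, 381, 379, 383, 334, 335, 345, 323, 327, 329, 350, 404, 442, 459, 469, 477, 501, 501, 497, 502, 485, 486, 470, 467, 435, 415, 369, 375, 413, 435, 430, 438]
[[126, 129, 125, 112, 103, 116, 99, 71, 60, 67, 63, 62, 75, 84, 81, 72, 66, 68, 66, 64, 71, 110, 139, 147, 137, 125, 120, 136, 144, 144, 144, 144]]
-98 -45 [269.10490661 216.20217995] [291.90388256 218.31327761]
-98 -15 [268.27010896 205.99552596] [290.99155475 208.48122951]
-98 15 [267.4404918  195.81689299] [290.08534117 198.75061482]
-102 -45 [270.44542743 216.23146842] [293.25162022 218.34174852]
-102 -15 [269.60627203 206.02422057] [292.33483539 208.50887787]
-102 15 [268.77252159 195.84494241] [291.42398097 198.77750876]
```

Run:
```python
from h import *
c,o=cur();print(c); print(rel(c,[531,-102,158,np.pi+.09]),o["time"])
```

```text
[553.93349222 293.87666013 157.86704831   2.31980414]
[-2.743e+02 -2.864e+02 -1.000e-01 -5.220e+01] 6.4167
```

>>> play_rows(
  moves=[0,-274,-286,0,-7,0,-274,-286,0,-14,0,-274,-286,0,-21,0,-274,-286,0,-28,0,-274,-286,0,-35,0,-274,-286,0,-42,0,-274,-286,0,-49,0,-274,-286,0,-52],
)

```text
time: 7.08
tool_pos: [534.7, -23.1, 158.8]
tcp_rot: [-3.142, 0.0, -3.053]
contact_force: [1.0, -0.3, -0.0]
grip_width: 91.6
```

>>> play_rows(
  moves=[0,0,0,0,0,0,0,0,0,0],
)

```text
time: 7.25
tool_pos: [535.1, -23.6, 158.6]
tcp_rot: [-3.142, -0.0, -3.064]
contact_force: [-0.6, 0.6, -0.3]
grip_width: 91.6
```

Run:
```python
from h import *
c,o=cur();print(c); print(rel(c,[531,-102,38,np.pi+.09]),o["time"])
```

```text
[535.07833488 -23.60513099 158.64689343  -3.0644    ]
[ 10.1 -77.8 120.6  -0.7] 7.25
```

>>> play_rows(
  moves=[0,10,-78,0,-0.7,0,10,-78,0,-0.7,0,10,-78,0,-0.7,0,10,-78,30,-0.7,0,10,-78,65,-0.7,0,10,-78,100,-0.7,0,10,-78,120,-0.7,0,10,-78,120,-0.7],
)

```text
time: 7.92
tool_pos: [529.3, -96.8, 34.4]
tcp_rot: [3.138, -0.008, -3.046]
contact_force: [-1.0, 0.3, 0.6]
grip_width: 92.0
```

Run:
```python
from h import *
c,o=cur();print(c,o["contact_force"]); print(rel(c,[531,-106,38,np.pi+.09]),o["time"])
```

```text
[529.2786288  -96.80368506  34.37993793  -3.04626655] [-1.00717922  0.34648376  0.62453646]
[-0.8 -9.3 -3.6  0.3] 7.9167
```

>>> play_rows(
  moves=[55,0,0,0,0,55,0,0,0,0,55,0,0,0,0,55,0,0,0,0],
)

```text
time: 8.25
tool_pos: [533.4, -98.9, 40.2]
tcp_rot: [-3.14, 0.003, -3.046]
contact_force: [-0.3, -0.7, -0.9]
grip_width: 73.2
```

Run:
```python
from h import *
c,o=cur();print(c,o["contact_force"],o["grip_width"]); print(rel(c,[531,-106,38,np.pi+.09]),o["time"])
s,K,T=cap("side");crop(s,190,150,100,90,6,"b1.png")
```

```text
[533.37401706 -98.88845561  40.18267483  -3.04578742] [-0.32035122 -0.68308646 -0.9068946 ] 73.19882264420404
[ 3.  -6.9  2.2  0.3] 8.25
```

View pics/b1.png

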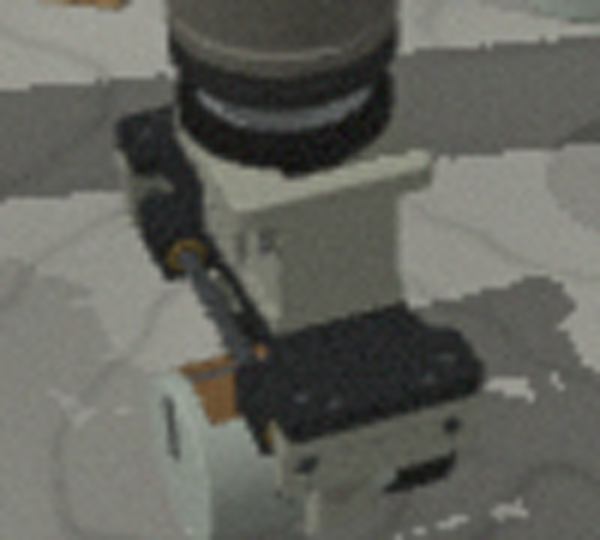

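>>> play_rows(
  moves=[55,0,-1,1,0,55,0,-3,2,0,55,0,-5,2,0,55,0,-6,2,0,55,0,-7,2,0,55,0,-7,2,0,55,0,-7,2,0],
)

```text
time: 8.88
tool_pos: [533.0, -105.9, 36.4]
tcp_rot: [3.141, -0.0, -3.046]
contact_force: [-0.4, -0.9, 0.1]
grip_width: 71.7
```

>>> play_rows(
  moves=[0,0,0,0,0,0,0,0,0,0,0,0,0,0,0,0,0,0,-30,0,0,0,0,-70,0,0,0,0,-110,0,0,0,40,-120,0,0,0,80,-120,0],
)

```text
time: 9.55
tool_pos: [527.6, -27.2, 160.5]
tcp_rot: [-3.139, 0.008, -3.05]
contact_force: [0.3, 0.4, -0.7]
grip_width: 92.0
```

Run:
```python
from h import *
c,o=cur(); th=-2.04; g=np.array([543,295])-22*np.array([np.cos(th),np.sin(th)])
print(c,rel(c,[*g,158,th+np.pi]))
```

```text
[527.62078297 -27.15018219 160.47789668  -3.04991029] [-56.5 338.    2.5 122.1]
```

>>> play_rows(
  moves=[0,-56,338,0,7,0,-56,338,0,14,0,-56,338,0,21,0,-56,338,0,28,0,-56,338,0,35,0,-56,338,0,42,0,-56,338,0,49,0,-56,338,0,56],
)

```text
time: 10.22
tool_pos: [546.3, 282.7, 156.5]
tcp_rot: [3.142, 0.0, 2.311]
contact_force: [1.1, -0.8, -0.2]
grip_width: 92.1
```

Run:
```python
from h import *
c,o=cur(); th=-2.04; g=np.array([543,295])-22*np.array([np.cos(th),np.sin(th)])
print(c,rel(c,[*g,158,th+np.pi]))
s,K,T=cap("side"); t,K2,T2=cap("top");
x,y,yaw=532,-106,.09
A=[]
for im,k,tt,x0,y0 in((s,K,T,205,185),(t,K2,T2,255,170)):
    A.append(draw(im,[],k,tt,x0,y0,66,60,6)); A.append(draw(im,[(p,(0,0,255)) for p in jarpts(x,y,yaw,0)],k,tt,x0,y0,66,60,6))
cv2.imwrite("pics/a7.png",cv2.resize(np.vstack([np.hstack(A[:2]),np.hstack(A[2:])]),(660,600)))
for r in(197,206,216): print(r,t[r,266:300].astype(int).sum(1).tolist())
```

```text
[546.3374272  282.66876663 156.54883289   2.31072649] [19.1 26.4 -1.5 69.3]
197 [388, 383, 394, 382, 374, 323, 296, 341, 371, 390, 410, 442, 449, 446, 468, 486, 490, 497, 494, 498, 490, 495, 484, 463, 451, 435, 392, 383, 418, 437, 427, 431, 438, 423]
206 [383, 393, 380, 384, 393, 382, 326, 312, 337, 372, 397, 382, 306, 261, 266, 273, 266, 282, 274, 264, 260, 274, 271, 273, 270, 277, 332, 383, 376, 413, 438, 437, 432, 437]
216 [373, 379, 375, 375, 382, 383, 362, 332, 326, 358, 379, 412, 425, 418, 435, 461, 477, 487, 506, 504, 505, 502, 505, 499, 489, 472, 447, 432, 395, 389, 418, 437, 434, 430]
```

View pics/a7.png

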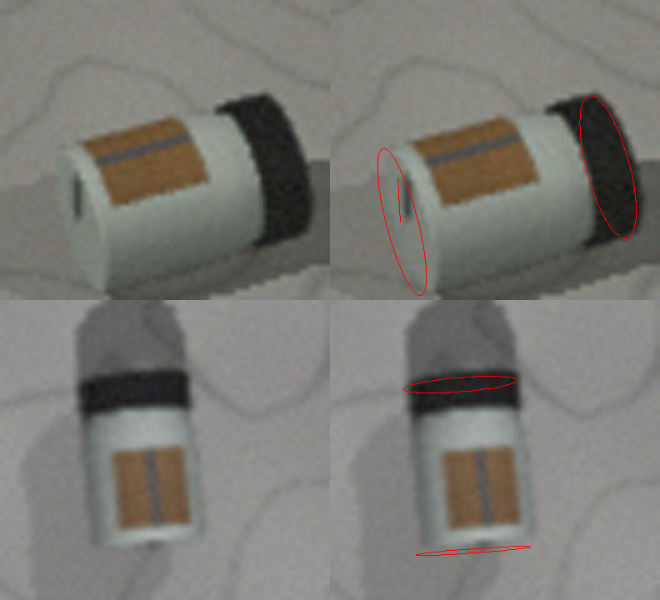

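Run:
```python
from fit import *
s,K,T=cap("side"); t,K2,T2=cap("top")
S=lambda X,Y:np.array([205+X/5-.5,185+Y/5-.5]); P=lambda X,Y:np.array([255+X/5-.5,170+(Y-300)/5-.5])
obs=[(K2,T2,-1,1,P(119,529)),(K2,T2,1,1,P(113,453)),(K2,T2,1,-1,P(182,446)),(K2,T2,-1,-1,P(190,521)),(K2,T2,1,0,P(148,451)),(K2,T2,-1,0,P(154,526)),
(K,T,-1,0,S(96,163)),(K,T,1,0,S(187,136)),(K,T,-1,-1,S(114,208)),(K,T,1,-1,S(209,181)),(K,T,-1,1,S(78,142)),(K,T,1,1,S(177,117))]
p,r=fit(obs,[520,-98,.08,0]); print(p[:3],np.degrees(p[3]),'deg'); print(r.round(1).tolist())
for nm,o in(("top",obs[:6]),("side",obs[6:])):
    p2,_=fit(o,p); print(nm,p2[:3],np.degrees(p2[3]))
# base ridge/ jar overlay candidates
x,y,yaw=535,-108,.09
out=[draw(im,[(p,(0,0,255)) for p in jarpts(x,y,yaw,np.radians(-3))],k,tt,x0,y0,66,60,6) for im,k,tt,x0,y0 in((s,K,T,205,185),(t,K2,T2,255,170))]
cv2.imwrite("pics/a8.png",np.hstack(out))
```

```text
[ 5.16807211e+02 -1.08871487e+02  1.08950655e-01] -4.797826757114342 deg
[[-0.5, 0.5], [-0.8, -0.0], [-0.4, 0.3], [-0.5, 0.9], [-0.3, -0.4], [0.0, 0.3], [0.1, 0.4], [1.3, 0.5], [-0.1, 0.2], [0.4, 0.1], [0.5, 0.6], [-0.2, 0.4]]
top [ 5.18303818e+02 -1.16448536e+02  1.05598337e-01] 7.731428183550724
side [ 5.16425986e+02 -1.06597184e+02  1.11754600e-01] -6.228376198708584
```

View pics/a8.png

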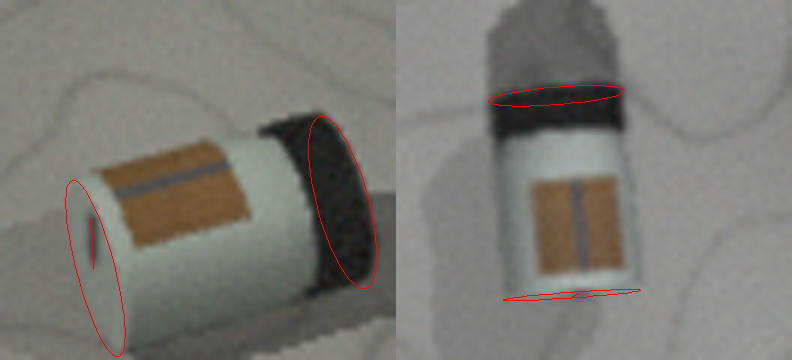

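>>> play_rows(
  moves=[0,19,26,0,7,0,19,26,0,14,0,19,26,0,21,0,19,26,0,28,0,19,26,0,35,0,19,26,0,42,0,19,26,0,49,0,19,26,0,56],
)

```text
time: 11.08
tool_pos: [553.1, 310.5, 156.5]
tcp_rot: [-3.141, 0.001, 1.332]
contact_force: [0.4, -0.1, 0.4]
grip_width: 91.5
```

>>> play_rows(
  moves=[0,0,0,0,7,0,0,0,0,12,0,0,0,0,12,0,0,0,0,12,0,0,0,0,12],
)

```text
time: 11.5
tool_pos: [553.0, 311.5, 156.5]
tcp_rot: [-3.142, 0.0, 1.132]
contact_force: [-0.5, -0.3, 1.0]
grip_width: 91.8
```

Run:
```python
from h import *
c,o=cur(); th=-2.04; g=np.array([543,295])-22*np.array([np.cos(th),np.sin(th)])
print(c,rel(c,[*g,26,th+np.pi]),o["joint_positions"])
```

```text
[553.03756746 311.45369344 156.54688292   1.13174045] [  2.8  -1.4 130.5   1.7] [ 3.92272173e-01  6.19659493e-01  1.32629112e+00 -8.57394732e-05
  1.19579362e+00  8.31359466e-01]
```

>>> play_rows(
  moves=[0,3,-1,30,1.7,0,3,-1,60,1.7,0,3,-1,85,1.7,0,3,-1,105,1.7,0,3,-1,118,1.7,0,3,-1,125,1.7,0,3,-1,128,1.7,0,3,-1,128,1.7],
)

```text
time: 12.17
tool_pos: [553.5, 315.5, 28.6]
tcp_rot: [3.141, -0.0, 1.101]
contact_force: [1.1, -0.3, 1.3]
grip_width: 91.8
```

>>> play_rows(
  moves=[120,0,0,0,0,160,0,0,0,0,160,0,0,0,0,160,0,0,0,0,160,0,0,0,0,160,0,0,0,0,160,0,0,0,0,160,0,0,0,0],
)

```text
time: 12.83
tool_pos: [553.3, 315.5, 28.5]
tcp_rot: [-3.142, -0.0, 1.1]
contact_force: [-0.2, 0.6, -0.5]
grip_width: 43.0
```

Run:
```python
from h import *
c,o=cur(); print(c,o["contact_force"],o["grip_width"])
s,K,T=cap("side");crop(s,130,50,150,120,5,"c1.png")
```

```text
[553.2518302  315.48781953  28.53440843   1.10003624] [-0.18728904  0.56245328 -0.45463054] 42.9913671867402
```

View pics/c1.png

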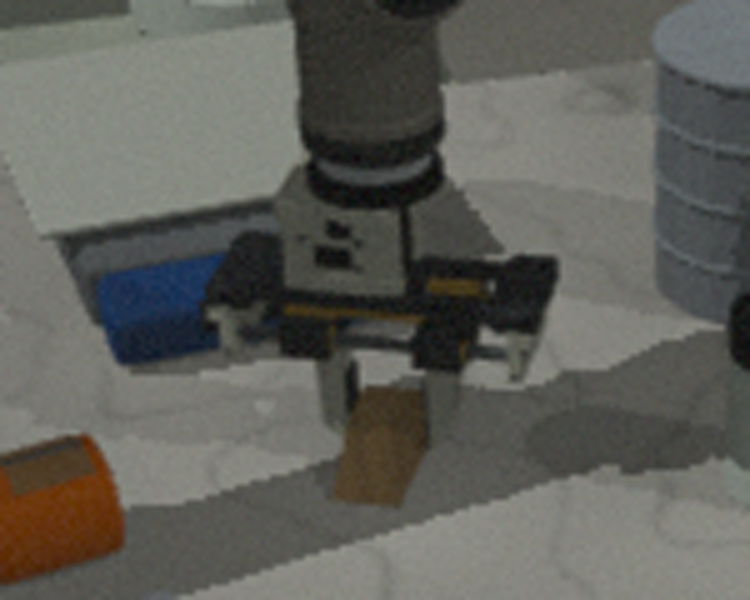

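>>> play_rows(
  moves=[180,0,0,0,0,180,0,0,0,0,180,0,0,0,0],
)

```text
time: 13.13
tool_pos: [553.2, 315.5, 28.5]
tcp_rot: [-3.142, -0.0, 1.1]
contact_force: [0.4, -0.3, 0.4]
grip_width: 40.2
```

>>> play_rows(
  moves=[180,0,0,-10,0,180,0,0,-20,0,180,0,0,-35,0,180,0,0,-35,0,180,0,0,-35,0],
)

```text
time: 13.55
tool_pos: [554.1, 315.8, 65.1]
tcp_rot: [3.14, -0.003, 1.1]
contact_force: [-0.1, 0.6, -0.6]
grip_width: 39.9
```

Run:
```python
from h import *
c,o=cur(); d=np.array([.1,-.995]);j=np.array([534,-108])
print(c,o["grip_width"],o["contact_force"]); print(rel(c,[*(j-(56+22.9+45)*d),63,1.67]))
```

```text
[554.09785764 315.83966608  65.13507147   1.10002036] 39.90885693585174 [-0.06194986  0.63015898 -0.62671223]
[-282.6  107.4    2.1  -32.7]
```

>>> play_rows(
  moves=[180,-282,107,0,-6,180,-282,107,0,-12,180,-282,107,0,-18,180,-282,107,0,-24,180,-282,107,0,-30,180,-282,107,0,-32.7,180,-282,107,0,-32.7,180,-282,107,0,-32.7],
)

```text
time: 14.22
tool_pos: [519.7, 10.7, 63.1]
tcp_rot: [-3.14, 0.001, 1.667]
contact_force: [0.5, -0.7, -1.0]
grip_width: 39.8
```

>>> play_rows(
  moves=[180,0,0,0,0,180,0,0,0,0,180,0,0,0,0],
)

```text
time: 14.47
tool_pos: [520.7, 16.7, 63.3]
tcp_rot: [-3.141, -0.001, 1.671]
contact_force: [-0.7, 0.8, -0.1]
grip_width: 39.5
```

Run:
```python
from h import *
c,o=cur(); d=np.array([.1,-.995]);j=np.array([534,-108])
print(c,o["grip_width"],o["contact_force"]); print(rel(c,[*(j-(56+22.9)*d),28.5,1.67]))
s,K,T=cap("side");t,K2,T2=cap("top")
cv2.imwrite("pics/c2.png",np.hstack([crop(s,190,140,75,110,5,"x.png"),crop(t,225,150,75,110,5,"x.png")]))
```

```text
[520.6962164   16.68606598  63.27101001   1.67129793] 39.45520109937747 [-0.69582884  0.78590756 -0.12467057]
[-46.5   0.8  34.8   0.1]
```

View pics/c2.png

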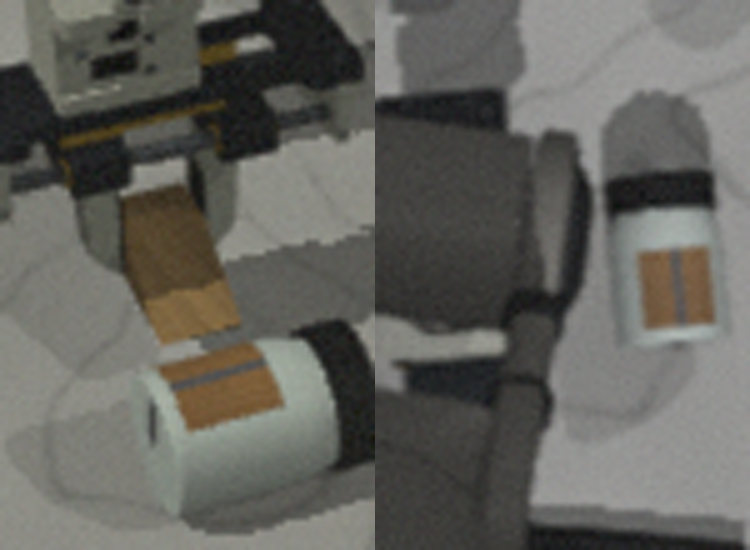

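>>> play_rows(
  moves=[180,0,0,15,0,180,0,0,27,0,180,-5,0.8,33,0,180,-10,0.8,34,0,180,-18,0.8,34,0,180,-26,0.8,34,0,180,-33,0.8,34,0,180,-38,0.8,34,0],
)

```text
time: 15.23
tool_pos: [525.8, -23.4, 30.0]
tcp_rot: [3.14, 0.0, 1.67]
contact_force: [-0.3, 0.8, 0.2]
grip_width: 39.7
```

>>> play_rows(
  moves=[180,-2,0,0,0,180,-4,0,0,0,180,-5,0,0.5,0,180,-6,0,0.5,0,180,-6,0,0.5,0],
)

```text
time: 15.65
tool_pos: [525.9, -28.1, 29.0]
tcp_rot: [3.142, -0.0, 1.671]
contact_force: [0.3, 0.2, -0.4]
grip_width: 39.7
```

Run:
```python
from h import *
c,o=cur(); d=np.array([.1,-.995]);j=np.array([534,-108])
print(c,o["grip_width"],o["contact_force"]); print(rel(c,[*(j-(56+22.9)*d),28.5,1.67]))
s,K,T=cap("side");t,K2,T2=cap("top")
cv2.imwrite("pics/c3.png",np.hstack([crop(s,190,140,75,110,5,"x.png"),crop(t,225,150,75,110,5,"x.png")]))
```

```text
[525.87793453 -28.06665931  28.98665768   1.67081479] 39.74210022650555 [ 0.32038479  0.2027894  -0.35407061]
[-1.4  0.1  0.5  0. ]
```

View pics/c3.png

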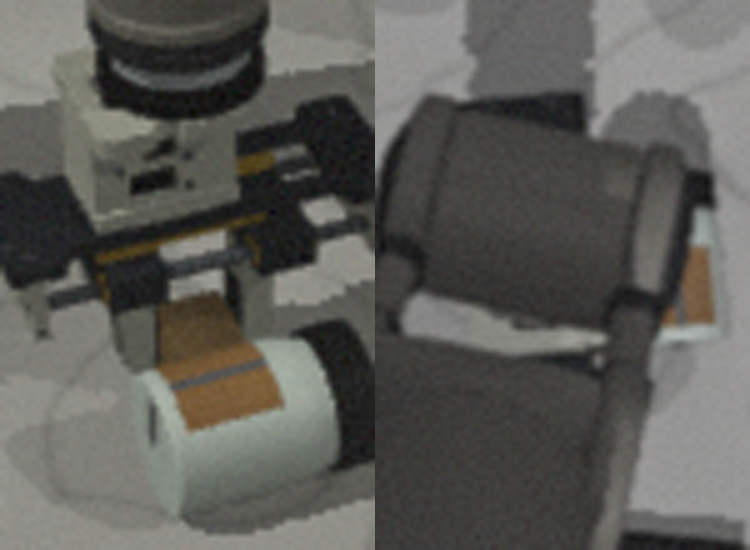

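>>> play_rows(
  moves=[180,-1,0,0.5,0,180,-1.5,0,0.5,0,180,-1.5,0,0.5,0,60,-1.5,0,0.5,0,60,-1.5,0,0.5,0,60,-1.5,0,0.5,0,60,-1.5,0,0.5,0,60,-1.5,0,0.5,0],
)

```text
time: 16.42
tool_pos: [526.1, -29.6, 28.5]
tcp_rot: [3.141, -0.0, 1.671]
contact_force: [0.8, 0.2, -0.6]
grip_width: 67.4
```

>>> play_rows(
  moves=[40,0,0,0,0,40,0,0,-10,0,40,0,0,-30,0,40,0,0,-70,0,40,0,0,-110,0,40,120,0,-110,0,40,120,0,-110,0,40,120,0,-110,0],
)

```text
time: 17.08
tool_pos: [514.1, 91.1, 140.3]
tcp_rot: [3.139, -0.0, 1.669]
contact_force: [0.9, 0.5, -0.2]
grip_width: 77.4
```

Run:
```python
from h import *
c,o=cur();print(c,o["time"],o["joint_positions"])
s,K,T=cap("side");t,K2,T2=cap("top")
w=[(p,(0,0,255)) for p in wedgepts(528.3,-52,-1.47)]+[(p,(0,0,255)) for p in jarpts(534,-108,.1,-.07)]
cv2.imwrite("pics/c4.png",np.vstack([np.hstack([draw(s,[],K,T,190,160,78,60,5),draw(t,[],K2,T2,235,165,78,60,5)]),np.hstack([draw(s,w,K,T,190,160,78,60,5),draw(t,w,K2,T2,235,165,78,60,5)])]))
```

```text
[514.09627189  91.11518705 140.3303958    1.66894896] 17.0833 [ 2.83073588e-02  4.49387024e-01  1.68611740e+00  5.12315035e-04
  1.00342243e+00 -7.01196929e-02]
```

View pics/c4.png

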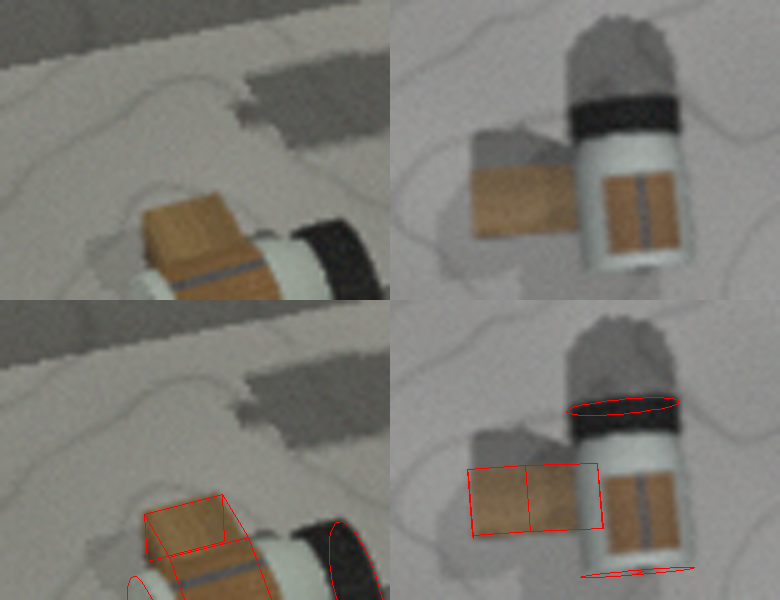

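Run:
```python
from h import *
t,K,T=cap("top"); s,K1,T1=cap("side")
crop(t,325,120,75,110,5,"d0.png")
cv2.imwrite("pics/d1.png",np.hstack([crop(t,325,120,75,110,5,"x.png"),crop(s,240,220,85,110,5,"x.png")]))
print(ray((370,148.5),85,K,T),ray((323,258),10,K,T))
c,o=cur(); print(rel(c,[550.7,-333.9,140,1.67]))
```

```text
[ 691.24930026 -355.78865455   85.        ] [ 371.04481086 -233.08448978   10.        ]
[-4.26e+02 -7.00e+00 -8.00e-01  2.00e-01]
```

View pics/d1.png

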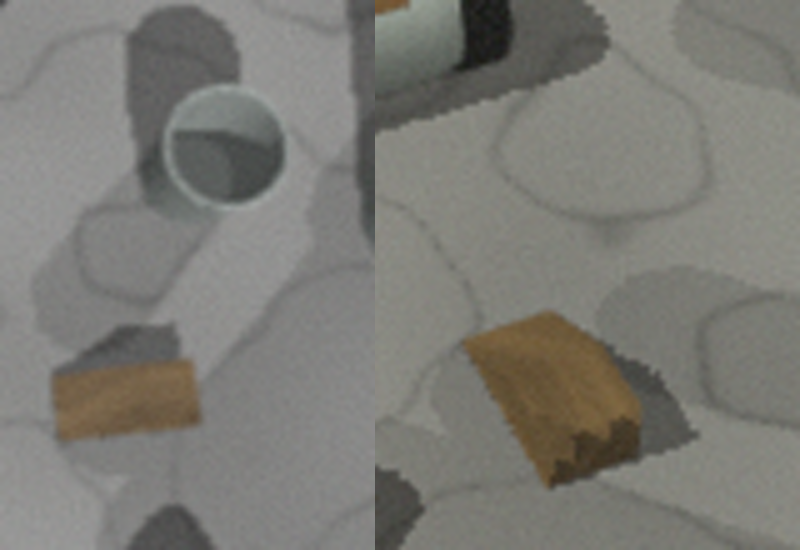

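>>> play_rows(
  moves=[0,-210,-3,0,0,0,-210,-3,0,0,0,-210,-3,0,0,0,-210,-3,0,0,0,-426,-8,0,0,0,-426,-8,0,0,0,-426,-8,0,0,0,-426,-8,0,0],
)

```text
time: 17.95
tool_pos: [540.3, -246.3, 138.7]
tcp_rot: [-3.141, 0.0, 1.668]
contact_force: [1.0, -0.3, 0.3]
grip_width: 91.9
```

Run:
```python
from h import *
c,o=cur(); print(c,o['joint_positions']);print(rel(c,[550.7,-333.9,140,1.67]))
```

```text
[ 540.29480607 -246.30323819  138.73538275    1.66845798] [-5.56640404e-01  5.68201388e-01  1.47692086e+00 -2.37032224e-04
  1.09643222e+00 -6.54193782e-01]
[-88.2   1.8  -1.3  -0.1]
```

>>> play_rows(
  moves=[0,-30,1,0,0,0,-60,1,0,0,0,-75,1,0,0,0,-75,1,0,0,0,-75,1,0,0],
)

```text
time: 18.37
tool_pos: [548.7, -318.7, 138.1]
tcp_rot: [-3.141, -0.001, 1.667]
contact_force: [-0.2, 0.1, -0.2]
grip_width: 91.7
```

Run:
```python
from h import *
c,o=cur(); print(c);print(rel(c,[550.7,-333.9,28.5,1.67]))
```

```text
[ 548.65672291 -318.67914962  138.10730583    1.66737923]
[-15.3   0.6 109.6  -0.2]
```

>>> play_rows(
  moves=[0,-15,0.6,0,0,0,-15,0.6,30,0,0,-15,0.6,55,0,0,-15,0.6,78,0,0,-15,0.6,93,0,0,-15,0.6,103,0,0,-15,0.6,108,0,0,-15,0.6,109,0],
)

```text
time: 19.03
tool_pos: [551.7, -331.1, 29.0]
tcp_rot: [-3.141, -0.001, 1.671]
contact_force: [0.1, 0.2, 0.6]
grip_width: 91.5
```

>>> play_rows(
  moves=[180,0,0,0,0,180,0,0,0,0,180,0,0,0,0,180,0,0,0,0,180,0,0,0,0,180,0,0,0,0,180,0,0,0,0,180,0,0,0,0],
)

```text
time: 19.7
tool_pos: [552.0, -331.8, 29.5]
tcp_rot: [3.141, -0.0, 1.671]
contact_force: [0.3, 0.2, 0.8]
grip_width: 42.8
```

>>> play_rows(
  moves=[180,0,0,0,0,180,0,0,0,0,180,0,0,0,0,180,0,0,0,0],
)

```text
time: 20.03
tool_pos: [551.9, -331.8, 29.5]
tcp_rot: [-3.142, -0.0, 1.671]
contact_force: [-0.1, 0.3, 0.5]
grip_width: 39.7
```

Run:
```python
from h import *
c,o=cur(); print(c,o["contact_force"])
s,K,T=cap("side");crop(s,200,190,150,120,5,"d2.png")
```

```text
[ 551.8999067  -331.78637684   29.4674713     1.67073645] [-0.09557455  0.34619335  0.45239218]
```

View pics/d2.png

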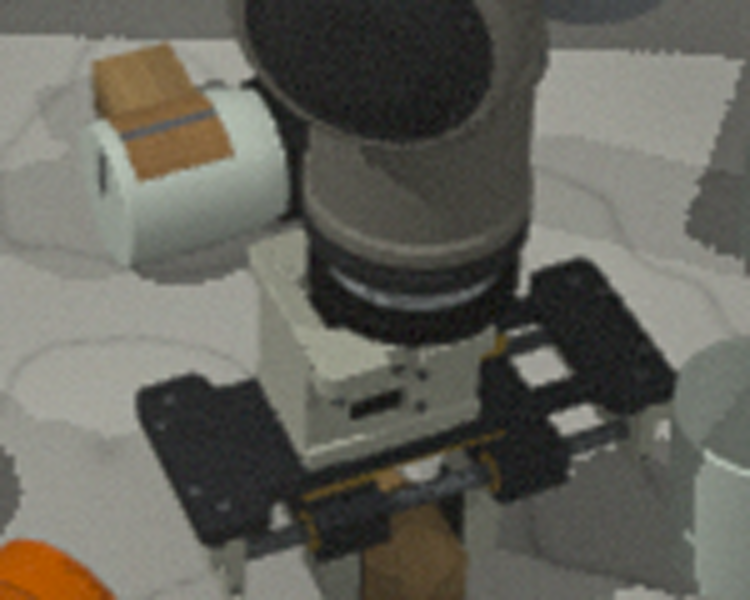

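Run:
```python
from h import *
c,o=cur(); r=np.array([-.1,.995]);j=np.array([534,-108])
for k in(45,55-54+0): print(rel(c,[*(j-(54+k+20)*r),29.5,1.67]))
```

```text
[105.5   4.5  -0.    0. ]
[149.5   4.5  -0.    0. ]
```

>>> play_rows(
  moves=[180,0,0,-10,0,180,0,0,-25,0,180,0,0,-25,0,180,35,2,-25,0,180,70,4.5,-25,0,180,95,4.5,-25,0,180,105,4.5,-25,0,180,105,4.5,-25,0],
)

```text
time: 20.75
tool_pos: [545.8, -224.7, 54.5]
tcp_rot: [-3.141, -0.001, 1.673]
contact_force: [-0.7, -0.0, -0.9]
grip_width: 39.9
```

>>> play_rows(
  moves=[180,0,0,10,0,180,0,0,20,0,180,0,0,24,0,180,5,0,24,0,180,12,0,24,0,180,20,0,24,0,180,28,0,24,0,180,33,0,24,0],
)

```text
time: 21.42
tool_pos: [542.3, -192.9, 30.1]
tcp_rot: [-3.141, -0.001, 1.671]
contact_force: [-0.6, 0.1, -1.5]
grip_width: 40.0
```

>>> play_rows(
  moves=[180,2,0,0,0,180,4,0,0,0,180,5,0,0,0,180,5,0,0,0],
)

```text
time: 21.75
tool_pos: [542.3, -188.9, 30.6]
tcp_rot: [3.141, 0.0, 1.671]
contact_force: [0.2, -0.8, -0.8]
grip_width: 39.7
```

Run:
```python
from h import *
c,o=cur(); r=np.array([-.1,.995]);j=np.array([534,-108]);print(c,o["contact_force"],o["grip_width"])
for k in(1,): print(rel(c,[*(j-(54+k+20)*r),29.5,1.67]))
s,K,T=cap("side");t,K2,T2=cap("top")
cv2.imwrite("pics/d3.png",np.hstack([crop(s,190,150,80,110,5,"x.png"),crop(t,235,150,80,110,5,"x.png")]))
```

```text
[ 542.25103571 -188.92550155   30.57481886    1.67100712] [ 0.17244088 -0.75463975 -0.82995062] 39.69273681241137
[ 6.3 -0.1  1.1  0.1]
```

View pics/d3.png

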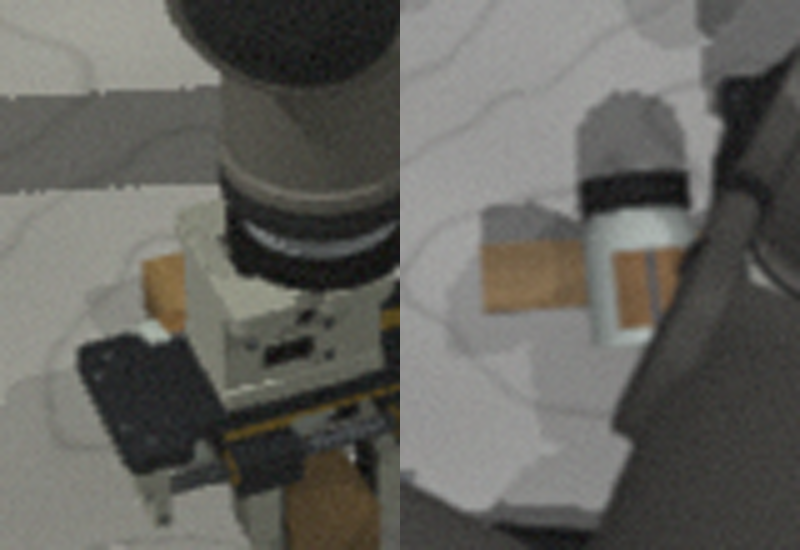

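>>> play_rows(
  moves=[180,0,0,0.7,0,180,1,0,0.7,0,180,2,0,0.7,0,180,3,0,0.7,0,180,4,0,0.7,0,180,5,0,0.7,0,180,6,0,0.7,0,180,6,0,0.7,0],
)

```text
time: 22.52
tool_pos: [541.5, -182.8, 29.8]
tcp_rot: [3.142, -0.0, 1.671]
contact_force: [-0.6, 0.2, -0.2]
grip_width: 40.0
```

>>> play_rows(
  moves=[180,0.5,0,0,0,180,1,0,0,0,180,1,0,0,0,180,1,0,0,0],
)

```text
time: 22.85
tool_pos: [541.4, -182.1, 29.8]
tcp_rot: [3.142, -0.0, 1.671]
contact_force: [0.1, -0.1, -0.3]
grip_width: 39.8
```

Run:
```python
from h import *
c,o=cur(); r=np.array([-.1,.995]);j=np.array([534,-108]);print(c,o["contact_force"],o["grip_width"])
for k in(0,): print(rel(c,[*(j-(54+k+20)*r),29.5,1.67]))
t,K2,T2=cap("top")
crop(t,235,150,80,80,7,"d4.png")
```

```text
[ 541.44309327 -182.05491509   29.75140808    1.67076806] [ 0.05178044 -0.11346822 -0.33261152] 39.77398337610823
[ 0.4 -0.   0.3  0. ]
```

View pics/d4.png

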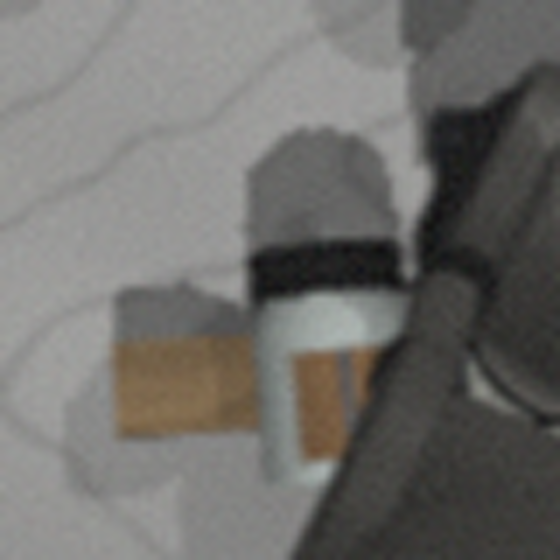

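>>> play_rows(
  moves=[180,0.5,0,0,0,180,1,0,0,0,180,1.5,0,0,0,180,1.5,0,0,0,180,1.5,0,0,0],
)

```text
time: 23.32
tool_pos: [541.3, -180.7, 29.7]
tcp_rot: [3.141, 0.0, 1.671]
contact_force: [-0.6, -0.5, -2.6]
grip_width: 39.8
```

>>> play_rows(
  moves=[60,0,0,0,0,60,0,0,0,0,60,0,0,0,0,60,0,0,0,0,60,0,0,0,0,60,0,0,0,0,60,0,0,-8,0,60,0,0,-20,0],
)

```text
time: 23.98
tool_pos: [540.6, -180.2, 49.3]
tcp_rot: [-3.14, -0.001, 1.671]
contact_force: [-0.0, -0.1, -0.3]
grip_width: 70.2
```

>>> play_rows(
  moves=[60,0,0,-40,0,60,0,0,-80,0,60,0,0,-100,0,60,-120,0,-100,0,60,-120,0,-100,0,60,-120,0,-100,0,60,-120,0,-100,0],
)

```text
time: 24.57
tool_pos: [553.3, -306.6, 150.6]
tcp_rot: [3.14, 0.004, 1.666]
contact_force: [-2.1, 1.0, -0.0]
grip_width: 70.0
```

Run:
```python
from h import *
c,o=cur();print(c,o["time"],o["joint_positions"])
s,K,T=cap("side");t,K2,T2=cap("top")
w=[(p,(0,0,255)) for p in wedgepts(528.6,-52.5,-1.47)]+[(p,(0,0,255)) for p in jarpts(534,-107.5,.1,-.05)]+[(p,(0,255,0)) for p in wedgepts(539.3,-161,1.671)]
cv2.imwrite("pics/e1.png",np.vstack([np.hstack([draw(s,[],K,T,195,170,66,60,6),draw(t,[],K2,T2,240,165,66,60,6)])[:300],np.hstack([draw(s,w,K,T,195,170,66,60,6),draw(t,w,K2,T2,240,165,66,60,6)])[:300]]))
```

```text
[ 553.28201986 -306.58496997  150.63455122    1.66620289] 24.5667 [-0.62620097  0.61935048  1.34455651 -0.00201857  1.17330254 -0.72083463]
```

View pics/e1.png

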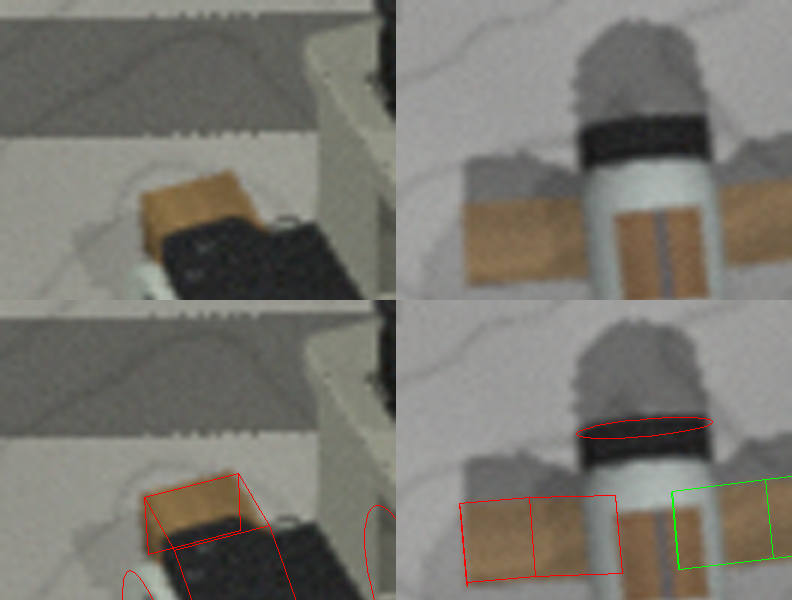

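>>> play_rows(
  moves=[60,0,0,-40,0,60,0,0,-80,0,60,0,0,-110,0,60,-80,-60,-110,0,60,-80,-60,-110,0,60,-80,-60,-110,0,60,-80,-60,-110,0],
)

```text
time: 25.25
tool_pos: [499.5, -387.4, 260.1]
tcp_rot: [-3.141, 0.0, 1.668]
contact_force: [-0.4, 0.5, 0.4]
grip_width: 70.2
```

Run:
```python
from h import *
s,K,T=cap("side");t,K2,T2=cap("top")
cv2.imwrite("pics/e3.png",np.hstack([s,t])[:,:] if 0 else cv2.resize(np.hstack([s,t]),(800,300)))
w=[(p,(0,0,255)) for p in wedgepts(528.6,-52.5,-1.47)]+[(p,(0,0,255)) for p in jarpts(534,-107.5,.1,-.05)]+[(p,(0,255,0)) for p in wedgepts(539.3,-161,1.671)]
cv2.imwrite("pics/e2.png",np.vstack([np.hstack([draw(s,[],K,T,195,185,80,60,5),draw(t,[],K2,T2,240,170,80,60,5)]),np.hstack([draw(s,w,K,T,195,185,80,60,5),draw(t,w,K2,T2,240,170,80,60,5)])]))
```

```text
(no output)
```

View pics/e2.png

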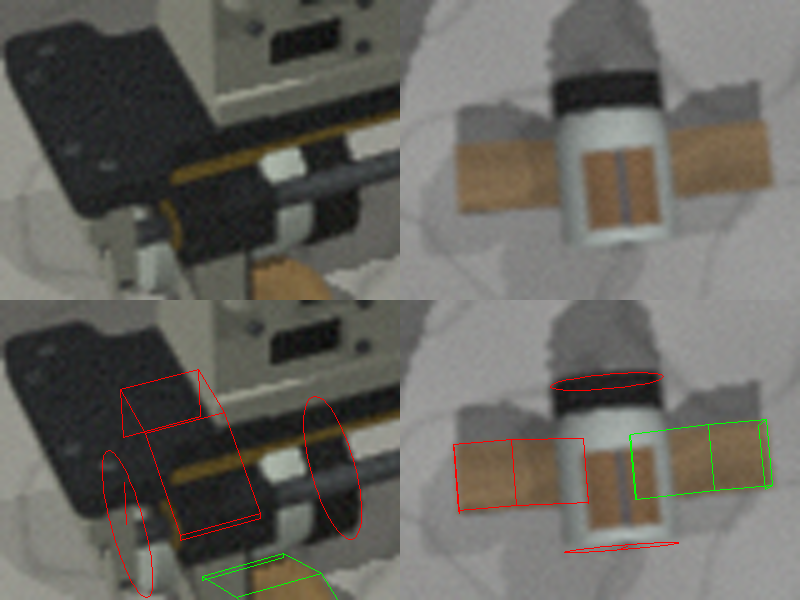

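View pics/e3.png

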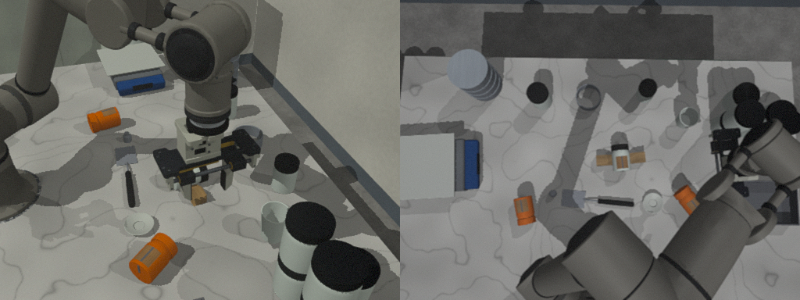

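>>> play_rows(
  moves=[60,320,0,-40,0,60,320,0,-40,0,60,320,0,-40,0,60,320,0,-40,0,60,320,0,-40,0,60,320,0,-40,0,60,320,0,-40,0,60,320,0,-40,0],
)

```text
time: 26.02
tool_pos: [468.5, -62.2, 300.5]
tcp_rot: [3.141, -0.001, 1.674]
contact_force: [0.6, -0.1, 0.1]
grip_width: 70.3
```

>>> play_rows(
  moves=[60,300,0,0,0,60,300,0,0,0,60,300,0,0,0,60,300,0,0,0,60,300,0,0,0,60,300,0,0,0,60,300,0,0,0,60,300,0,0,0],
)

```text
time: 26.68
tool_pos: [436.8, 238.0, 299.9]
tcp_rot: [-3.141, -0.003, 1.678]
contact_force: [-0.9, -0.6, -1.1]
grip_width: 70.0
```

Run:
```python
from h import *
s,K,T=cap("side");t,K2,T2=cap("top")
w=[(p,(0,0,255)) for p in wedgepts(528.6,-52.5,-1.47)]+[(p,(0,0,255)) for p in jarpts(534,-106.5,.1,-.05)]+[(p,(0,255,0)) for p in wedgepts(539.3,-161,1.671)]
cv2.imwrite("pics/e4.png",np.vstack([np.hstack([draw(s,[],K,T,195,185,80,60,5),draw(t,[],K2,T2,240,170,80,60,5)]),np.hstack([draw(s,w,K,T,195,185,80,60,5),draw(t,w,K2,T2,240,170,80,60,5)])]))
```

```text
(no output)
```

View pics/e4.png

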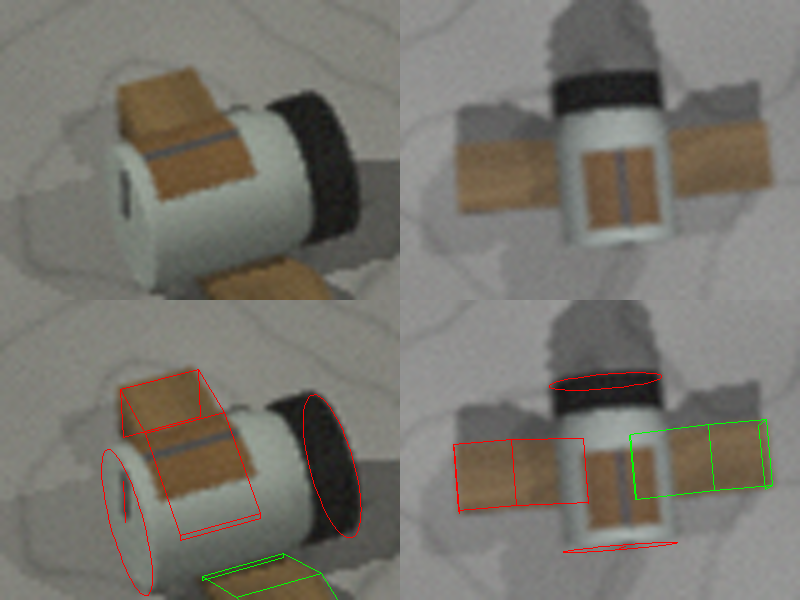

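Run:
```python
from fit import *
s,K,T=cap("side"); t,K2,T2=cap("top")
S=lambda X,Y:np.array([195+X/5-.5,185+Y/5-.5]); P=lambda X,Y:np.array([240+(X-400)/5-.5,170+Y/5-.5])
obs=[(K2,T2,-1,1,P(588,229)),(K2,T2,1,1,P(582,153)),(K2,T2,1,-1,P(653,147)),(K2,T2,-1,-1,P(660,222)),(K2,T2,1,0,P(618,152)),(K2,T2,-1,0,P(626,226)),
(K,T,-1,0,S(146,158)),(K,T,1,0,S(238,132)),(K,T,-1,-1,S(162,201)),(K,T,1,-1,S(256,176))]
p,r=fit(obs,[520,-105,.1,0]); print(p[:3],np.degrees(p[3]))
a=cv2.imread("pics/top0.png"); d=np.abs(a.astype(int)-t).sum(2)
for n,(x,y) in dict(jar_up=(176,119),sieve=(241,125),jar2=(317,112),beaker=(370,150),weight=(195,245),spat=(260,256),dish=(323,260)).items(): print(n,d[y-12:y+12,x-12:x+12].mean().round(1))
```

```text
[ 5.17125017e+02 -1.10333272e+02  1.01419391e-01] 2.278319334121505
jar_up 21.1
sieve 20.7
jar2 15.1
beaker 20.9
weight 29.0
spat 21.8
dish 26.0
```

```bash
python3 -c "
from plant import bot
print(bot.close_job())"
```

```text
the job is handed in; nothing more can be done
None
```

I rolled the jar about 100 mm to the right along the bench, between the open fingers, until its label faced up. I then set the left and right wedges against it, released both, moved the arm clear and handed the job in. The clock read about 27 s; no verdict is reported.

My last checks from the images:
- **Label:** it is within about 5° of straight up. One fit of both views gave +2°, while comparing the label line with the jar's outline gave −1° to −3°. Those readings differ because the jar's position and its roll are hard to separate in the images.
- **Wedges:** the wedge outlines drawn at the placed poses matched the images in both views. Each wedge origin is about 54–55 mm from the jar axis. Both wedges look square and flat, and sit near the middle of the jar's length.
- **Jar position:** the fit placed the jar's axis about 3 mm further right than its outline did (−110 mm against −107 mm). Taken alone that would give about 58 mm and 51 mm to the wedges, still inside the 45–61 mm limits.
- **Bystanders:** no shift of the other things on the bench was visible in the top view. The pixel differences from the first picture were small, with no threshold set beforehand.
- **Forces:** the reported contact forces at the ends of moves stayed below about 3 N.

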